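# Drift the bench-pin holder into line and bolt it

## Robot

A 6-joint arm with a two-finger parallel gripper is mounted at the origin on the work surface. World frame = base frame: x ahead of the robot, y to its left, z up, the work surface at z = 0. Lengths are in m, angles in rad, forces in N, time in s.
With the tool pointing down it reaches from about 0.25 to 0.725 m from the base axis. Payload 4 kg.
Tool frame: the origin (TCP) lies midway between the tips of the shut fingers; the grasp point (between the pads) lies 19 mm behind it; z points along the fingers, y is the line along which they close (so a half turn about z gives the same grasp; the last joint's range is limited). The gripper opens to 85 mm and grips with 20 to 120 N. Pads are 22 mm wide; open, the fingers measure 114 mm over their backs; the gripper's body (76 mm by 85 mm) begins 54 mm behind the grasp point. The pads swing forward as they close: fully open they stand 13 mm farther back than shut.
Start: joints at [-1.334, 0.241, 0.005, 1.335, 0, 1.571], TCP at [0.117, -0.486, 0.231] pointing down, gripper open.
Joint ranges: [-2.72, 2.72], [-1.05, 1.87], [-1.09, 1.28], [-1.99, 2.15], [-1.42, 1.44], [-3.14, 3.14]. Speed limits (rad/s): [2.79, 2.79, 3.14, 3.14, 3.14, 3.14].

## Interface

Orientations are given as a unit quaternion [x, y, z, w].
In Python, from workcell import monitor, vision, job gives the robot as it stands.
- The arm moves only by the tool move_arm, never from a script. Its argument "moves" is a list that holds one entry, the list of rows, each a list of 5 numbers: the shift along the world's x, y, z in m, then the turn about the world's z in degrees, then the opening in per cent of the stroke, from 0 (shut) to 100 (fully open). In form: [[[x, y, z, turn, gripper], ...]]. A call has 1 to 5 rows; each row is the pose to reach, as a shift and turn from the pose commanded when the call began; what a row does not reach only later rows make up. A row lasts 1/8 s, in which the tool goes at most 62.5 mm and 10.7 degrees, less where a joint would pass 70% of its speed; a pose out of reach is approached as far as the arm can. A call with a gripper value outside its range is refused whole. The fingers move at their own pace and stop on an object; the grip force is fixed at half the most. Time passes only in rows, so rows that repeat a pose let the fingers close. It gives the time, the measured TCP pose, the force, the opening and the grip force at its end, in the units of the state.
- monitor.get_obs(): the state, without advancing time (a new reading comes with each control period).
- vision.camera(name): name is "scene" or "top"; returns a dict with "color" (384x512x3 uint8, red, green, blue), "camera_matrix" (3x3 intrinsics, pixels), "eye" and "attitude" of the camera in the world. Camera axes: x right, y up, looking along -z (the intrinsics and any distortion apply to the point x, -y, -z); pixel columns grow to the right and rows downward; lengths in m; the calibration is good to about 2 mm. A picture is of the moment at which its call begins. There is no depth.
- job.job_done(): hands the job in; it is judged then, once.
The state is a dict: "clock": time; "joint_pos": joint angles; "joint_vel": joint speeds; "tau": joint torques, N m; "eef_pos": TCP position; "tool_rot": TCP orientation; "ft_force": force on the tool from outside, world axes, zero at the start; "ft_torque": the same for the moment, N m; "grip_width": finger opening in m; "grasp_force": force on a finger pad.
Only numpy, scipy, OpenCV 4.12 (cv2) and the standard library are available. Lean on these libraries where they do the work, as an engineer would, in place of code of your own. Each camera call takes 0.05 s, during which the arm holds its last target. There are 200 camera calls.

## Task

The bench pin's sliding tongue has slipped, so its bolt hole no longer lines up with the hole in the steel holder under it. Take the tapered drift (the tool with the dark wooden handle) from the wooden rack and push it down through both holes until its collar is at the tongue, so that it draws the tongue into line; then stand the drift back in the rack hole it came from and put the flanged bolt upright into the aligned holes, down until its flange lies flat on the tongue.

Things in the scene. Friction and masses are not known exactly. Their poses are not given: they have to be found in the camera images.
- drift: Drift, upright in a hole of the wooden rack (holes 33 mm wide, 80 apart, top 70 above bench). Dark wooden handle over a brass collar (44 wide, 6 thick) that rests on the rack. Origin: on the axis, underside of the collar; z up. Handle a 30 mm cylinder 10 to 40 above the origin, 36 wide at 48, top 58. Steel shank below: 29 wide for 20 mm, then tapering to a 5 mm tip 65 below. 0.17 to 0.33 kg.
- bolt: Steel bolt in another rack hole (the rod with a slim pale wooden handle and the thin punch are not needed; any may be in any hole). Head 30 mm wide, 5 to 30 above the origin, dark hexagon on top; flange 48 wide, 5 thick; shank 20 wide, 45 long, end chamfered to 14. Origin: on the axis, underside of the flange; z up. 0.22 kg.
- hole (a point): Centre of the round hole, 33 mm wide and open down to the bench, in the fixed dark steel holder (90 by 80 mm), taken at the level of the tongue's top face, 70 mm above the bench. z up; x along the slide towards the bench pin (pale forked wooden wedge on the tongue, reaching 123 mm from the tongue's hole).
- tongue (a joint): Slide of the light metal tongue (90 by 62 mm, 10 thick, top 70 above the bench) in the holder. 0: its 33 mm hole is exactly over the holder's and their ends are flush; positive (m): its hole is displaced that far along x of hole. Travel -6 to 22 mm, starts 13 to 17 mm out, moves against about 5 N of friction and stays where left.

How it is judged:
On the way, in this order (a step that is already met when the one before it is completed fails the run):
1. the drift's tip is in the tongue's hole, at least 5 mm below its top face, while the tongue is still more than 8 mm out of line (z of drift in the frame of hole below 0.06 m and horizontal distance between drift and hole below 0.027 m and angle between drift's own z axis and vertical below 0.35 rad and value of joint tongue above 0.008 m), for 0.02 s.
2. the drift is down through both holes, its collar within 8 mm of the tongue, and the tongue is within 5 mm of in line (z of drift in the frame of hole below 0.008 m and horizontal distance between drift and hole below 0.01 m and value of joint tongue between -0.005 and 0.005 m), for 0.1 s.
At the end, for the whole second after the job is handed in: Bolt through both holes, upright within 6 degrees, flange within 3 mm of the tongue's top, axis within 12 mm of the holder's hole; tongue less than 8 mm out of line; drift upright (9 degrees) in the rack hole it came from, within 20 mm of its start; both at rest (z of bolt in the frame of hole between -0.003 and 0.003 m and horizontal distance between bolt and hole below 0.012 m and angle between bolt's own z axis and vertical below 0.1 rad and linear speed of each of bolt, drift below 0.02 m/s and value of joint tongue below 0.008 m and distance of drift from where it was at the start of the episode below 0.02 m and angle between drift's own z axis and vertical below 0.15 rad); the robot touches nothing.
It also fails if it takes over 64 s, if anything falls off the work surface, if the arm or the gripper's body presses on something with over 40 N, if the wrist force passes 120 N, or if a joint passes its speed limit or range.

## Working session

There is one attempt and no reset: what is moved stays moved. The work goes in short steps, Python scripts to look and compute and a tool call to move; the robot and the scene stay as the last step left them, time stands still between calls to the robot, and variables do not carry over. Pictures are saved under pics/ and viewed, at most 10 in all, crops included, and the job is handed in when it is done.

Besides the shell and the picture viewer there is one more tool, called after "Emit:" as name([rows], argument=value, ...), one row to a line, values as JSON. move_arm: Moves the arm, as the interface text tells. Its arguments: {"type":"object","properties":{"moves":{"type":"array","items":{"type":"array","items":{"type":"array","items":{"type":"number"}}}}},"required":["moves"]}

```bash
mkdir -p pics; cat > h.py <<'E'
import numpy as np, cv2, json
from scipy.spatial.transform import Rotation as R
def snap(name):
    from workcell import vision
    c=vision.camera(name); return c
def rot(a):
    a=np.array(a,float)
    return a if a.shape==(3,3) else R.from_quat(a).as_matrix()
def px2w(c,u,v,z):
    K=np.array(c["camera_matrix"]); d=np.linalg.inv(K)@[u,v,1]; d=np.array([d[0],-d[1],-d[2]])
    d=rot(c["attitude"])@d; e=np.array(c["eye"]); return e+d*(z-e[2])/d[2]
def w2px(c,p):
    q=rot(c["attitude"]).T@(np.array(p)-c["eye"]); q=np.array(c["camera_matrix"])@[q[0],-q[1],-q[2]]; return q[:2]/q[2]
E
python3 - <<'E'
from h import *
from workcell import monitor
for n in("top","scene"):
    c=snap(n); cv2.imwrite(f"pics/{n}0.png",c["color"][:,:,::-1]); print(n,{k:(np.array(v).round(4).tolist() if k!="color" else 0) for k,v in c.items()})
    if n=="top": a=c
print(monitor.get_obs())
E
```

```text
top {'color': 0, 'camera_matrix': [[401.4235, 0.0, 257.9381], [0.0, 401.4235, 189.7738], [0.0, 0.0, 1.0]], 'eye': [0.4052, 0.0567, 0.7766], 'attitude': [-0.0576, 0.0667, 0.7067, -0.7021]}
scene {'color': 0, 'camera_matrix': [[416.8976, 0.0, 258.3219], [0.0, 416.8976, 185.8562], [0.0, 0.0, 1.0]], 'eye': [0.8426, -0.3976, 0.751], 'attitude': [0.3217, 0.1088, 0.2863, 0.8959]}
{'clock': 0.1, 'joint_pos': array([-1.33397424e+00,  2.41367479e-01,  3.82170792e-03,  1.33518032e+00,
        1.89127966e-05,  1.57077665e+00]), 'joint_vel': array([ 9.99375648e-04, -2.59183818e-03,  3.28448504e-03,  1.78389581e-03,
       -5.71208695e-06, -1.11592983e-03]), 'tau': array([ 2.55802233e-04, -3.73138797e+01,  2.53009343e+01,  1.08471501e-02,
       -7.83194037e-05, -1.52032754e-05]), 'eef_pos': array([ 0.11717767, -0.48548267,  0.23047285]), 'tool_rot': array([ 9.92995976e-01,  1.18144233e-01, -1.04586510e-04, -9.59245713e-04]), 'ft_force': array([-0.64825103, -0.18462073,  0.61092167]), 'ft_torque': array([-0.0136994 ,  0.0155514 ,  0.01428952]), 'grasp_force': 0.0, 'grip_width': 0.0856394944344264}
```

View pics/top0.png

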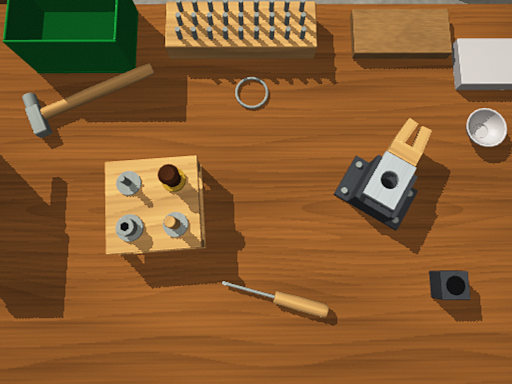

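View pics/scene0.png

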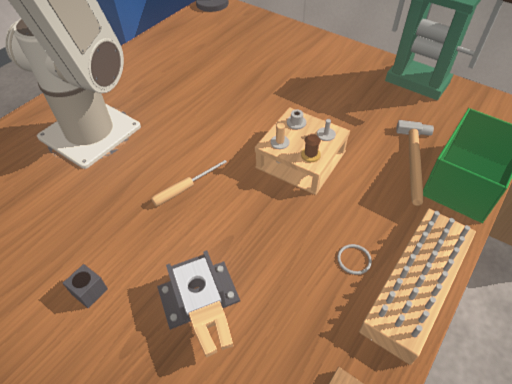

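The top view shows the drift's handle at about (170,178), the bolt's hexagon at (126,227), and the tongue's hole at (390,180) with the wedge pointing to (412,135). Next I'll enlarge both areas.

```bash
python3 - <<'E'
from h import *
a=cv2.imread("pics/top0.png"); b=cv2.imread("pics/scene0.png")
f=lambda im,x,y,w,h,s:cv2.resize(im[y:y+h,x:x+w],None,fx=s,fy=s,interpolation=cv2.INTER_CUBIC)
# top: rack crop origin(95,145) x4 ; holder crop (325,110) x4
t=np.zeros((500,800,3),np.uint8)
r=f(a,100,150,100,100,4);t[:400,:400]=r
r=f(a,330,110,100,125,4);t[:500,400:]=r
cv2.imwrite("pics/ct.png",t)
t=np.zeros((440,800,3),np.uint8)
r=f(b,250,100,100,100,4);t[:400,:400]=r
r=f(b,150,245,100,110,4);t[:440,400:]=r
cv2.imwrite("pics/cs.png",t)
E
```

```text
(no output)
```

View pics/ct.png

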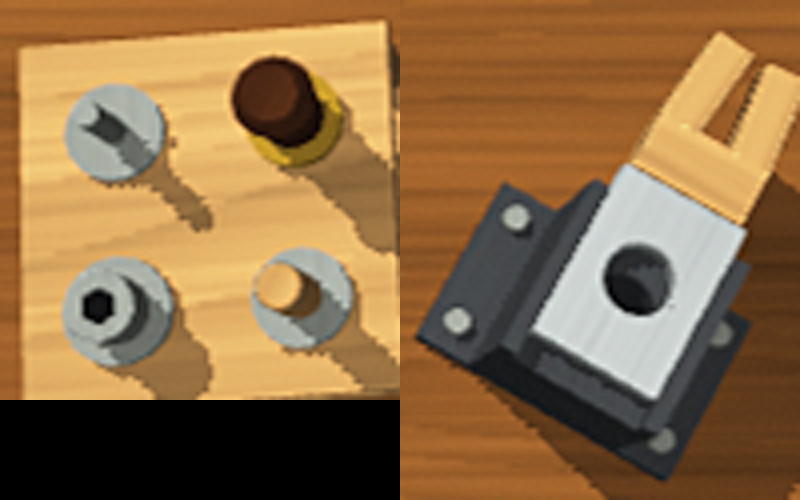

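View pics/cs.png

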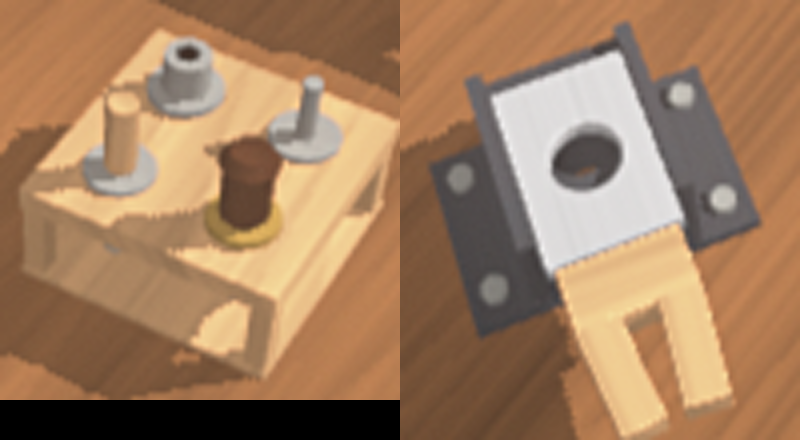

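```bash
cat >> h.py <<'E'
def tri(c1,p1,c2,p2):
    r=[]
    for c,p in((c1,p1),(c2,p2)):
        o=np.array(c["eye"]);d=px2w(c,*p,0)-o;r.append((o,d/np.linalg.norm(d)))
    A=sum(np.eye(3)-np.outer(d,d) for o,d in r);b=sum((np.eye(3)-np.outer(d,d))@o for o,d in r)
    x=np.linalg.solve(A,b);return x,max(np.linalg.norm(np.cross(x-o,d)) for o,d in r)
E
python3 - <<'E'
from h import *
T=snap("top");S=snap("scene")
q=lambda x,y,x0,y0:(x0+(x+.5)/4-.5,y0+(y+.5)/4-.5)
tr=lambda x,y:q(x,y,100,150); th=lambda x,y:q(x-400,y,330,110)
sr=lambda x,y:q(x,y,250,100); sh=lambda x,y:q(x-400,y,150,245)
def show(n,t,s,z):
    print(n,px2w(T,*t,z).round(4)[:2],px2w(S,*s,z).round(4)[:2] if s else '', [np.round(k,4) for k in tri(T,t,S,s)] if s else '')
show("drift48",tr(271,93),sr(250,156),.118)
show("bolttop",tr(98,307),sr(187,53),.100)
show("boltflange",tr(118,312),sr(185,92),.075)
show("rod flange",tr(302,299),sr(120,170),.075)
show("punch",tr(115,133),sr(305,136),.075)
show("hole",th(639,279),sh(587,157),.070)
for n,a,b in(("s1",(516,217),(722,198)),("s2",(457,320),(681,95)),("s3",(720,335),(494,288)),("s4",(661,440),(460,178))):
    show(n,th(*a),sh(*b),.014)
for n,a,b in(("wedgeR",(633,163),(684,224)),("wedgeL",(745,232),(555,274)),("backR",(530,330),(618,52)),("backL",(655,400),(490,95))):
    show(n,th(*a),sh(*b),.07)
E
```

```text
drift48 [0.5519 0.1992] [0.5485 0.2013] [array([0.5506, 0.198 , 0.122 ]), np.float64(0.0005)]
bolttop [0.4644 0.2725] [0.4644 0.2722] [array([0.4643, 0.2725, 0.0998]), np.float64(0.0001)]
boltflange [0.4643 0.2717] [0.468 0.267] [array([0.4647, 0.2735, 0.0687]), np.float64(0.0002)]
rod flange [0.4695 0.1921] [0.4732 0.189 ] [array([0.4702, 0.1933, 0.0698]), np.float64(0.0003)]
punch [0.5436 0.2769] [0.5462 0.2749] [array([0.5445, 0.2782, 0.0715]), np.float64(0.0002)]
hole [ 0.5486 -0.1901] [ 0.5491 -0.1901] [array([ 0.5488, -0.1901,  0.0697]), np.float64(0.0001)]
s1 [ 0.5912 -0.1512] [ 0.591 -0.152] [array([ 0.5911, -0.1516,  0.0135]), np.float64(0.0004)]
s2 [ 0.5402 -0.12  ] [ 0.5408 -0.1209] [array([ 0.5404, -0.1204,  0.0126]), np.float64(0.0001)]
s3 [ 0.5321 -0.2473] [ 0.5332 -0.247 ] [array([ 0.5326, -0.2472,  0.0133]), np.float64(0.0005)]
s4 [ 0.4814 -0.2151] [ 0.4825 -0.2165] [array([ 0.4816, -0.216 ,  0.0119]), np.float64(0.0001)]
wedgeR [ 0.6027 -0.1909] [ 0.6041 -0.1897] [array([ 0.6034, -0.1903,  0.0698]), np.float64(0.0009)]
wedgeL [ 0.5701 -0.2398] [ 0.5736 -0.2389] [array([ 0.5717, -0.2395,  0.0681]), np.float64(0.0016)]
backR [ 0.5256 -0.1396] [ 0.5257 -0.1416] [array([ 0.5254, -0.1405,  0.0683]), np.float64(0.0006)]
backL [ 0.4937 -0.1937] [ 0.4925 -0.1925] [array([ 0.4934, -0.1931,  0.0718]), np.float64(0.0)]
```

Emit:
move_arm([
  [[0.031,0.049,0,9.5,100],[0.062,0.098,0,19,100],[0.093,0.147,0,28.5,100],[0.124,0.196,0,38,100],[0.155,0.245,0,47.5,100]],
])

```text
clock: 0.82
eef_pos: [0.2729, -0.2395, 0.2314]
tool_rot: [0.86, 0.51, 0.0, 0.0]
ft_force: [1.2, -0.1, -0.2]
grip_width: 0.0852
grasp_force: 0.0
```

```bash
python3 -c "
from workcell import monitor as m
o=m.get_obs();print(o['clock'],o['joint_pos'],o['eef_pos'],o['tool_rot'])"
```

```text
0.825 [-7.20381236e-01 -3.31976056e-02 -3.05245435e-01  1.29805169e+00
  1.90247255e-04  1.35066778e+00] [ 0.27290026 -0.23945937  0.23136313] [8.60129940e-01 5.10074853e-01 1.98427816e-04 3.01762236e-04]
```

Emit:
move_arm([
  [[0.031,0.0487,0,9.7,100],[0.062,0.0974,0,19.4,100],[0.093,0.146,0,29.1,100],[0.124,0.195,0,38.8,100],[0.155,0.2435,0,48.5,100]],
])

```text
clock: 1.45
eef_pos: [0.428, 0.0043, 0.2314]
tool_rot: [0.574, 0.819, 0.0, 0.0]
ft_force: [1.2, -1.5, 0.6]
grip_width: 0.0859
grasp_force: 0.0
```

Emit:
move_arm([
  [[0.031,0.0487,0,9.7,90],[0.062,0.0974,0,19.4,80],[0.093,0.146,0,29.1,80],[0.123,0.195,0,38.8,80],[0.123,0.195,0,38.8,80]],
])

```text
clock: 2.08
eef_pos: [0.5512, 0.2007, 0.229]
tool_rot: [0.27, 0.963, -0.0, -0.001]
ft_force: [-1.0, -1.2, -0.6]
grip_width: 0.0685
grasp_force: 0.0
```

Emit:
move_arm([
  [[-0.001,-0.0015,-0.05,0,80],[-0.001,-0.0015,-0.1,0,80],[-0.001,-0.0015,-0.135,0,80],[-0.001,-0.0015,-0.151,0,80],[-0.001,-0.0015,-0.151,0,80]],
])

```text
clock: 2.7
eef_pos: [0.5486, 0.1952, 0.0798]
tool_rot: [0.273, 0.962, -0.001, -0.001]
ft_force: [-0.1, 0.5, 1.0]
grip_width: 0.0681
grasp_force: 0.0
```

Emit:
move_arm([
  [[0,0,0,0,40],[0,0,0,0,20],[0,0,0,0,10],[0,0,0,0,10],[0,0,0,0,10]],
])

```text
clock: 3.32
eef_pos: [0.5512, 0.1969, 0.0828]
tool_rot: [0.272, 0.962, 0.002, 0.002]
ft_force: [1.1, 0.7, 6.9]
grip_width: 0.0325
grasp_force: 58.7
```

Emit:
move_arm([
  [[0,0,0.004,0,10],[0,0,0.02,0,10],[0,0,0.05,0,10],[0,0,0.1,0,10],[0,0,0.1,0,10]],
])

```text
clock: 3.95
eef_pos: [0.5519, 0.1967, 0.1858]
tool_rot: [0.273, 0.962, 0.003, 0.004]
ft_force: [1.3, -0.2, -3.2]
grip_width: 0.0325
grasp_force: 60.0
```

```bash
python3 - <<'E'
from h import *
from workcell import monitor
T=snap("top");S=snap("scene");o=monitor.get_obs();print(o['eef_pos'],R.from_quat(o['tool_rot']).as_matrix().round(3),o['grip_width'],o['ft_force'])
out=[]
for c in(T,S):
    p=o['eef_pos']; u,v=w2px(c,p); u,v=int(u)-50,int(v)-50; print(u,v, w2px(c,p))
    out.append(cv2.resize(c["color"][max(v,0):v+110,u:u+100,::-1],None,fx=4,fy=4,interpolation=cv2.INTER_CUBIC))
cv2.imwrite("pics/g1.png",np.hstack(out))
E
```

```text
[0.54914906 0.1957413  0.18094635] [[-0.851  0.525  0.   ]
 [ 0.525  0.851 -0.   ]
 [-0.     0.    -1.   ]] 0.03230517212804286 [ 0.31683482 -0.1519872  -2.75783499]
110 115 [160.89204357 165.64715872]
263 68 [313.73063066 118.01081406]
```

View pics/g1.png

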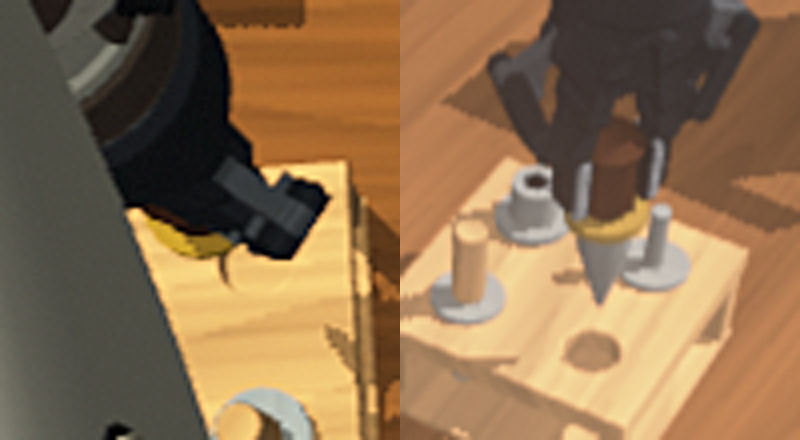

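```bash
python3 - <<'E'
from h import *
S=snap("scene")
q=lambda x,y:(263+(x-400+.5)/4-.5,68+(y+.5)/4-.5)
print("rackhole",px2w(S,*q(592,350),.07))
for z in(.106,.109,.112):print("tip",px2w(S,*q(601,303),z))
for z in(.170,.172,.174):print("collar under",px2w(S,*q(607,217),z), "top", px2w(S,*q(620,130),z+.058))
E
```

```text
rackhole [0.55097449 0.19879557 0.07      ]
tip [0.55196001 0.20071666 0.106     ]
tip [0.55331181 0.19793381 0.109     ]
tip [0.5546636  0.19515097 0.112     ]
collar under [0.5507849  0.19754006 0.17      ] top [0.55253668 0.19653601 0.228     ]
collar under [0.55178941 0.19549142 0.172     ] top [0.55364589 0.19426402 0.23      ]
collar under [0.55279391 0.19344277 0.174     ] top [0.55475509 0.19199204 0.232     ]
```

Emit:
move_arm([
  [[-0.001,-0.04,0,0,10],[-0.002,-0.085,0,0,10],[-0.003,-0.13,0,0,10],[-0.005,-0.175,0,0,10],[-0.006,-0.22,0,0,10]],
])

```text
clock: 4.72
eef_pos: [0.5415, -0.0254, 0.1783]
tool_rot: [0.272, 0.962, -0.001, -0.002]
ft_force: [0.2, 0.1, -2.4]
grip_width: 0.0325
grasp_force: 60.2
```

Emit:
move_arm([
  [[-0.001,-0.045,0,0,10],[-0.002,-0.09,0,0,10],[-0.003,-0.13,0,0,10],[-0.0035,-0.164,0,0,10],[-0.0035,-0.164,0,0,10]],
])

```text
clock: 5.35
eef_pos: [0.5381, -0.1901, 0.1781]
tool_rot: [0.275, 0.962, -0.0, -0.002]
ft_force: [0.3, 0.7, -3.1]
grip_width: 0.0323
grasp_force: 60.3
```

```bash
python3 - <<'E'
from h import *
from workcell import monitor
T=snap("top");S=snap("scene");o=monitor.get_obs();print(o['eef_pos'],o['grip_width'],o['ft_force'])
out=[]
for c in(T,S):
    u,v=w2px(c,(.542,-.186,.11)); u,v=int(u)-50,int(v)-55; print(u,v)
    out.append(cv2.resize(c["color"][max(v,0):v+110,u:u+100,::-1],None,fx=4,fy=4,interpolation=cv2.INTER_CUBIC))
cv2.imwrite("pics/g2.png",np.hstack(out))
E
```

```text
[ 0.53848752 -0.18777588  0.178514  ] 0.03252590187718985 [ 1.00599127 -0.13221689 -3.48525742]
345 123
141 214
```

View pics/g2.png

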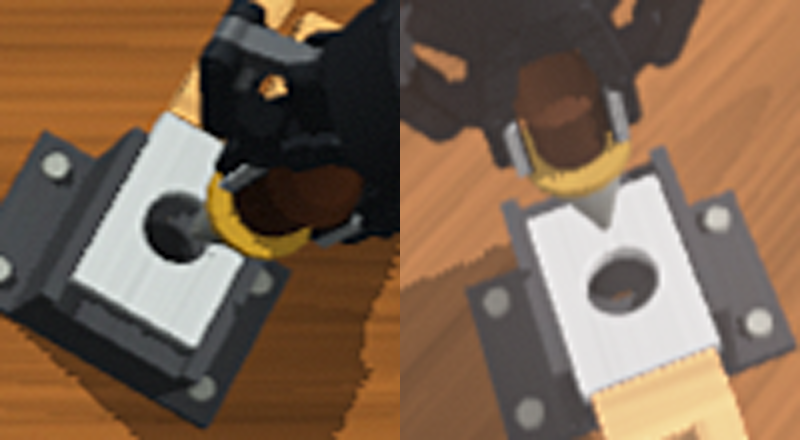

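```bash
python3 - <<'E'
from h import *
T=snap("top");S=snap("scene")
t=lambda x,y:(345+(x+.5)/4-.5,123+(y+.5)/4-.5)
s=lambda x,y:(141+(x-400+.5)/4-.5,214+(y+.5)/4-.5)
for x in(164,170,176):
  print("tip",tri(T,t(x,221),S,s(606,225)))
print("collar ctr top/bot",tri(T,t(257,212),S,s(576,163)))
print("hole",px2w(T,*t(181,228),.07),px2w(S,*s(623,281),.07))
print("tip s",[px2w(S,*s(606,225),z) for z in(.104,.107,.11)])
E
```

```text
tip (array([ 0.54166384, -0.17860541,  0.09742224]), np.float64(0.005976699420436956))
tip (array([ 0.54187871, -0.17987165,  0.09933049]), np.float64(0.005050963135025862))
tip (array([ 0.54209286, -0.18112952,  0.10123934]), np.float64(0.00413061435363391))
collar ctr top/bot (array([ 0.53690899, -0.18953153,  0.15953016]), np.float64(0.0008459875911765328))
hole [ 0.5481491  -0.19100362  0.07      ] [ 0.5490506  -0.19014626  0.07      ]
tip s [array([ 0.54028084, -0.18480504,  0.104     ]), array([ 0.54168261, -0.18579179,  0.107     ]), array([ 0.54308438, -0.18677854,  0.11      ])]
```

Emit:
move_arm([
  [[0.001,-0.0005,-0.02,0,10],[0.001,-0.0005,-0.035,0,10],[0.001,-0.0005,-0.045,0,10],[0.001,-0.0005,-0.053,0,10],[0.001,-0.0005,-0.053,0,10]],
])

```text
clock: 6.18
eef_pos: [0.5405, -0.1883, 0.1267]
tool_rot: [0.272, 0.962, 0.0, -0.001]
ft_force: [-1.2, -1.0, -2.9]
grip_width: 0.0322
grasp_force: 60.3
```

Emit:
move_arm([
  [[0,0,-0.005,0,10],[-0.001,0.0006,-0.01,0,10],[-0.002,0.0012,-0.015,0,10],[-0.003,0.0018,-0.02,0,10],[-0.003,0.0018,-0.02,0,10]],
])

```text
clock: 6.8
eef_pos: [0.5392, -0.1874, 0.1087]
tool_rot: [0.273, 0.962, -0.0, 0.002]
ft_force: [2.5, 0.3, 3.4]
grip_width: 0.0321
grasp_force: 60.6
```

Emit:
move_arm([
  [[-0.0005,0.0003,-0.005,0,10],[-0.001,0.0006,-0.01,0,10],[-0.0015,0.0009,-0.013,0,10],[-0.0018,0.0011,-0.016,0,10],[-0.0018,0.0011,-0.016,0,10]],
])

```text
clock: 7.42
eef_pos: [0.5365, -0.1857, 0.0914]
tool_rot: [0.273, 0.962, 0.0, 0.001]
ft_force: [2.8, -1.3, 4.1]
grip_width: 0.0325
grasp_force: 60.6
```

Emit:
move_arm([
  [[0,0,-0.004,0,10],[0,0,-0.007,0,10],[0,0,-0.009,0,10],[0,0,-0.01,0,10],[0,0,-0.01,0,10]],
])

```text
clock: 8.05
eef_pos: [0.5374, -0.186, 0.0827]
tool_rot: [0.273, 0.962, -0.0, 0.002]
ft_force: [4.1, -0.2, 9.3]
grip_width: 0.0325
grasp_force: 60.6
```

```bash
python3 - <<'E'
from h import *
from workcell import monitor
T=snap("top");S=snap("scene");o=monitor.get_obs();print(o['eef_pos'],o['grip_width'],o['ft_force'])
out=[]
for c in(T,S):
    u,v=w2px(c,(.542,-.186,.08)); u,v=int(u)-50,int(v)-55; print(u,v)
    out.append(cv2.resize(c["color"][max(v,0):v+110,u:u+100,::-1],None,fx=4,fy=4,interpolation=cv2.INTER_CUBIC))
cv2.imwrite("pics/g3.png",np.hstack(out))
E
```

```text
[ 0.53738175 -0.18600233  0.08268728] 0.032405973548391136 [ 2.29466633 -0.50160933  8.26855299]
339 126
144 222
```

View pics/g3.png

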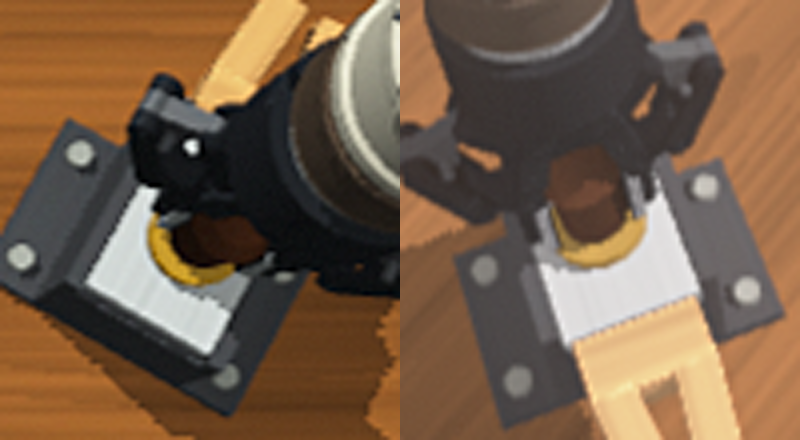

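Emit:
move_arm([
  [[0,0,-0.002,0,10],[0,0,-0.002,0,10]],
])

```text
clock: 8.4
eef_pos: [0.5382, -0.1863, 0.0824]
tool_rot: [0.273, 0.962, -0.0, 0.003]
ft_force: [1.7, 0.4, 16.7]
grip_width: 0.0322
grasp_force: 60.9
```

```bash
python3 - <<'E'
from h import *
T=snap("top");S=snap("scene")
t=lambda x,y:(339+(x+.5)/4-.5,126+(y+.5)/4-.5)
s=lambda x,y:(144+(x-400+.5)/4-.5,222+(y+.5)/4-.5)
d=np.array([.852,-.524])
for n,p,o in(("wL",px2w(S,*s(575,346),.07),(.5736,-.2389)),("wR",px2w(S,*s(700,295),.07),(.6041,-.1897)),("bR",px2w(T,*t(88,284),.07),(.5256,-.1396)),("bL",px2w(T,*t(212,355),.07),(.4937,-.1937))):
  print(n,p[:2],(p[:2]-o)@d)
print("collar bottom front edge S",px2w(S,*s(600,268),.07))
E
```

```text
wL [ 0.56627413 -0.23324404] -0.00920536356824303
wR [ 0.59518883 -0.18416514] -0.0104925850056333
bR [ 0.51741058 -0.13644832] -0.008628864913792547
bL [ 0.48518574 -0.19000575] -0.009189942087766172
collar bottom front edge S [ 0.55110861 -0.19986978  0.07      ]
```

Emit:
move_arm([
  [[-0.001,0.0006,0.001,0,10],[-0.002,0.0012,0.001,0,10],[-0.003,0.0018,0.001,0,10],[-0.004,0.0025,0.001,0,10],[-0.004,0.0025,0.001,0,10]],
])

```text
clock: 9.12
eef_pos: [0.535, -0.1845, 0.0829]
tool_rot: [0.273, 0.962, -0.001, 0.004]
ft_force: [4.7, -1.2, 11.9]
grip_width: 0.0323
grasp_force: 60.6
```

```bash
python3 - <<'E'
from h import *
T=snap("top");S=snap("scene")
cv2.imwrite("pics/t4.png",T["color"][:,:,::-1]);cv2.imwrite("pics/s4.png",S["color"][:,:,::-1])
a=cv2.resize(T["color"][126:236,339:439,::-1],None,fx=4,fy=4,interpolation=cv2.INTER_CUBIC)
b=cv2.resize(S["color"][222:332,144:244,::-1],None,fx=4,fy=4,interpolation=cv2.INTER_CUBIC)
cv2.imwrite("pics/g4.png",np.hstack([a,b]))
E
```

```text
(no output)
```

View pics/g4.png

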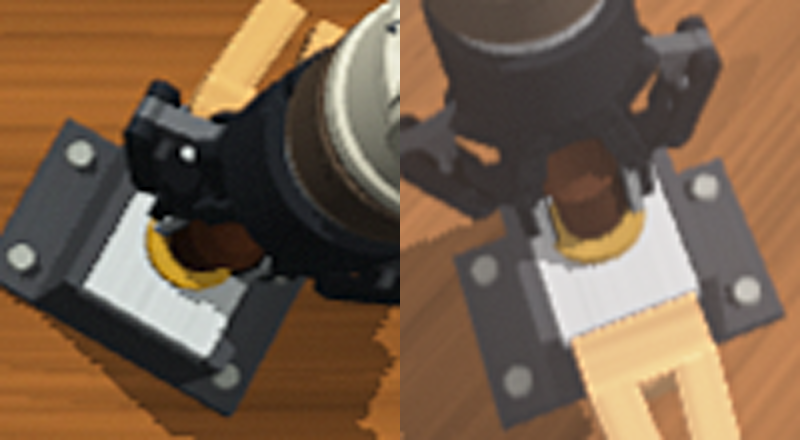

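Emit:
move_arm([
  [[-0.001,0.0006,0,0,10],[-0.002,0.0012,0,0,10],[-0.003,0.0018,0,0,10],[-0.003,0.0018,0,0,10]],
])

```text
clock: 9.72
eef_pos: [0.5323, -0.1829, 0.083]
tool_rot: [0.273, 0.962, -0.001, 0.004]
ft_force: [5.5, -3.5, 11.4]
grip_width: 0.0323
grasp_force: 60.6
```

```bash
python3 - <<'E'
from h import *
T=snap("top");S=snap("scene")
d=np.array([.852,-.524])
T0=cv2.imread("pics/top0.png");S0=cv2.imread("pics/scene0.png")
# edge of tongue/wedge along slide axis: profile of intensity along line parallel to d, in scene; rear edge in top
n=np.array([.524,.852]);H=np.array([.5370,-.1828])
def prof(im,c,lo,hi,ys):
    x=np.arange(lo,hi,.0005);P=[]
    for y in ys:
        uv=np.array([w2px(c,[*(H+d*a+n*y),.07]) for a in x],np.float32)
        P.append(cv2.remap(im,uv[None,:,0],uv[None,:,1],cv2.INTER_CUBIC)[0].astype(float))
    p=np.mean(P,0); return x,p
for nm,im in(("s0",S0),("s4",cv2.imread("pics/s4.png")),("now",S["color"][:,:,::-1].copy())):
    x,p=prof(im,S,.025,.075,np.linspace(-.02,.02,15)); b=p[:,0]; k=np.argmin(np.gradient(cv2.GaussianBlur(b[:,None],(1,5),0)[:,0])); print(nm,"front edge",x[k])
for nm,im in(("t0",T0),("t4",cv2.imread("pics/t4.png")),("now",T["color"][:,:,::-1].copy())):
    x,p=prof(im,T,-.065,-.02,np.linspace(-.02,.02,15)); b=p[:,0]; k=np.argmax(np.gradient(cv2.GaussianBlur(b[:,None],(1,5),0)[:,0])); print(nm,"rear edge",x[k])
E
```

```text
s0 front edge 0.05800000000000003
s4 front edge 0.04650000000000002
now front edge 0.04400000000000002
t0 rear edge -0.03149999999999997
t4 rear edge -0.04299999999999998
now rear edge -0.045499999999999985
```

Emit:
move_arm([
  [[0,0,0.03,0,10],[0,0,0.06,0,10],[0,0,0.1,0,10],[0.004,0.045,0.1,0,10],[0.008,0.09,0.1,0,10]],
])

```text
clock: 10.45
eef_pos: [0.5347, -0.0906, 0.1785]
tool_rot: [0.274, 0.962, -0.0, -0.003]
ft_force: [1.2, -0.7, -3.1]
grip_width: 0.0321
grasp_force: 60.7
```

Emit:
move_arm([
  [[0.003,0.055,0,0,10],[0.006,0.11,0,0,10],[0.009,0.165,0,0,10],[0.011,0.215,0,0,10],[0.0123,0.26,0,0,10]],
])

```text
clock: 11.08
eef_pos: [0.5465, 0.1696, 0.1775]
tool_rot: [0.272, 0.962, -0.002, -0.003]
ft_force: [0.9, 0.0, -2.5]
grip_width: 0.0325
grasp_force: 60.7
```

Emit:
move_arm([
  [[0,0.0273,0,0,10],[0,0.0273,0,0,10],[0,0.0273,0,0,10]],
])

```text
clock: 11.45
eef_pos: [0.5476, 0.195, 0.1784]
tool_rot: [0.273, 0.962, -0.002, -0.002]
ft_force: [0.4, -1.3, -2.3]
grip_width: 0.0321
grasp_force: 60.7
```

```bash
python3 - <<'E'
from h import *
from workcell import monitor
T=snap("top");S=snap("scene");o=monitor.get_obs();print(o['eef_pos'],o['grip_width'],o['ft_force'])
cv2.imwrite("pics/t5.png",T["color"][:,:,::-1])
cur=cv2.resize(S["color"][68:178,263:363,::-1],None,fx=4,fy=4,interpolation=cv2.INTER_CUBIC)
old=cv2.imread("pics/g1.png")[:,400:]
for nm,(x0,y0,x1,y1) in {"handle+collar":(150,120,260,245),"tip":(165,235,235,310)}.items():
    r=cv2.matchTemplate(cur,old[y0:y1,x0:x1],cv2.TM_CCOEFF_NORMED);_,m,_,l=cv2.minMaxLoc(r);print(nm,m,l[0]-x0,l[1]-y0)
T0=T["color"][:,:,::-1].copy();d=np.array([.852,-.524]);n=np.array([.524,.852]);H=np.array([.5370,-.1828])
x=np.arange(-.065,-.02,.0005);P=[]
for y in np.linspace(-.02,.02,15):
    uv=np.array([w2px(T,[*(H+d*a+n*y),.07]) for a in x],np.float32);P.append(cv2.remap(T0,uv[None,:,0],uv[None,:,1],cv2.INTER_CUBIC)[0,:,0].astype(float))
b=np.mean(P,0);print("rear",x[np.argmax(np.gradient(cv2.GaussianBlur(b[:,None],(1,5),0)[:,0]))])
cv2.imwrite("pics/g5.png",np.hstack([cv2.resize(T0[130:240,339:439],None,fx=4,fy=4,interpolation=cv2.INTER_CUBIC),cur]))
E
```

```text
[0.54853299 0.19459188 0.1793116 ] 0.03221342497962747 [-0.15946817  0.22091936 -2.73582245]
handle+collar 0.9641932845115662 -6 6
tip 0.9152742028236389 -6 3
rear -0.045499999999999985
```

```bash
python3 - <<'E'
from h import *
S=snap("scene")
q=lambda x,y:(263+(x+.5)/4-.5,68+(y+.5)/4-.5)
for z in(.103,.106,.108):print(px2w(S,*q(201,303),z),px2w(S,*q(195,306.5),z))
print(px2w(S,*q(195,306.5),.1065)-px2w(S,*q(192,350),.07))
E
```

```text
[0.55060821 0.2034995  0.103     ] [0.54931904 0.19925915 0.103     ]
[0.55196001 0.20071666 0.106     ] [0.55067681 0.19649594 0.106     ]
[0.55286121 0.19886143 0.108     ] [0.55158198 0.1946538  0.108     ]
[-7.13874966e-05 -2.76016702e-03  3.65000000e-02]
```

View pics/g5.png

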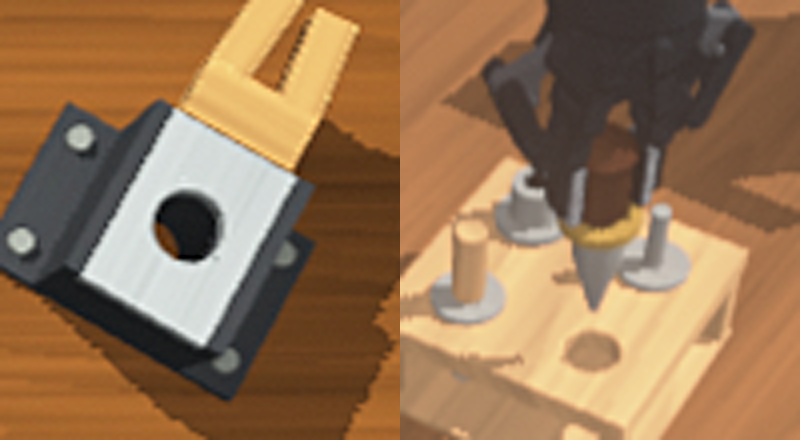

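Emit:
move_arm([
  [[0,0.0022,-0.01,0,10],[0,0.0022,-0.045,0,10],[0,0.0022,-0.065,0,10],[0,0.0022,-0.08,0,10],[0,0.0022,-0.08,0,10]],
])

```text
clock: 12.22
eef_pos: [0.5485, 0.1976, 0.0989]
tool_rot: [0.273, 0.962, -0.001, -0.001]
ft_force: [-0.7, 0.1, -2.7]
grip_width: 0.0325
grasp_force: 60.8
```

Emit:
move_arm([
  [[0,0,-0.008,0,10],[0,0,-0.013,0,10],[0,0,-0.016,0,10],[0,0,-0.018,0,10],[0,0,-0.018,0,10]],
])

```text
clock: 12.85
eef_pos: [0.5496, 0.1981, 0.0828]
tool_rot: [0.273, 0.962, 0.0, 0.0]
ft_force: [-0.4, -1.0, 0.0]
grip_width: 0.032
grasp_force: 60.7
```

Emit:
move_arm([
  [[0,0,-0.0015,0,10],[0,0,-0.0015,0,10],[0,0,-0.001,0,80],[0,0,-0.001,0,80],[0,0,-0.001,0,80]],
])

```text
clock: 13.48
eef_pos: [0.5493, 0.1982, 0.0811]
tool_rot: [0.273, 0.962, -0.0, -0.0]
ft_force: [0.1, 0.4, 0.1]
grip_width: 0.0685
grasp_force: 0.0
```

Emit:
move_arm([
  [[0,0,0.03,0,80],[0,0,0.07,0,80],[0,0,0.12,0,80],[-0.02,0.02,0.12,0,80],[-0.05,0.05,0.12,0,80]],
])

```text
clock: 14.1
eef_pos: [0.4999, 0.2483, 0.202]
tool_rot: [0.274, 0.962, 0.001, 0.001]
ft_force: [0.2, -0.5, -0.4]
grip_width: 0.0678
grasp_force: 0.0
```

```bash
python3 - <<'E'
from h import *
from workcell import monitor
S=snap("scene");o=monitor.get_obs();print(o['eef_pos'],o['grip_width'],o['ft_force'])
cur=S["color"][:,:,::-1].copy();cv2.imwrite("pics/s6.png",cur)
old=cv2.imread("pics/scene0.png")
for nm,(x0,y0,x1,y1) in {"drift":(298,130,325,164),"bolt":(284,106,310,130),"collar":(298,148,325,164)}.items():
    r=cv2.matchTemplate(cur[y0-12:y1+12,x0-12:x1+12],old[y0:y1,x0:x1],cv2.TM_CCOEFF_NORMED);_,m,_,l=cv2.minMaxLoc(r);print(nm,m,l[0]-12,l[1]-12)
E
```

```text
[0.49533321 0.25180979 0.20162613] 0.06833285884007587 [-3.21157195  0.52318368 -0.12917896]
drift 0.9804900884628296 0 0
bolt 0.998977780342102 0 0
collar 0.9817007184028625 0 -1
```

Emit:
move_arm([
  [[-0.018,0.012,0,0,80],[-0.0355,0.024,0,0,80],[-0.0355,0.024,-0.05,0,80],[-0.0355,0.024,-0.09,0,80],[-0.0355,0.024,-0.115,0,80]],
])

```text
clock: 14.78
eef_pos: [0.462, 0.2717, 0.0841]
tool_rot: [0.273, 0.962, -0.001, -0.001]
ft_force: [-0.0, -0.0, 0.7]
grip_width: 0.0686
grasp_force: 0.0
```

Emit:
move_arm([
  [[0,0,-0.006,0,80],[0,0,-0.006,0,40],[0,0,-0.006,0,15],[0,0,-0.006,0,10],[0,0,-0.006,0,10]],
])

```text
clock: 15.4
eef_pos: [0.4651, 0.273, 0.0822]
tool_rot: [0.273, 0.962, 0.002, 0.001]
ft_force: [-0.1, 0.4, 6.6]
grip_width: 0.0268
grasp_force: 59.3
```

Emit:
move_arm([
  [[0,0,0,0,10],[0,0,0,0,10]],
])

```text
clock: 15.65
eef_pos: [0.4651, 0.273, 0.0822]
tool_rot: [0.273, 0.962, 0.002, 0.001]
ft_force: [0.5, 0.8, 6.7]
grip_width: 0.0269
grasp_force: 59.3
```

Emit:
move_arm([
  [[0,0,0.004,0,10],[0,0,0.02,0,10],[0,0,0.05,0,10],[0,0,0.08,0,10],[0,0,0.08,0,10]],
])

```text
clock: 16.27
eef_pos: [0.4652, 0.2729, 0.1624]
tool_rot: [0.273, 0.962, 0.002, 0.002]
ft_force: [0.4, 0.1, -1.5]
grip_width: 0.0265
grasp_force: 59.3
```

```bash
python3 - <<'E'
from h import *
from workcell import monitor
T=snap("top");S=snap("scene");o=monitor.get_obs();print(o['eef_pos'],o['grip_width'],o['ft_force'])
out=[]
for c in(T,S):
    u,v=w2px(c,(.4645,.273,.12)); u,v=int(u)-50,int(v)-50; print(u,v)
    out.append(cv2.resize(c["color"][max(v,0):v+110,u:u+100,::-1],None,fx=4,fy=4,interpolation=cv2.INTER_CUBIC))
cv2.imwrite("pics/b1.png",np.hstack(out))
E
```

```text
[0.46326193 0.27178738 0.15941052] 0.026818408312890615 [ 0.46808558  0.71234091 -2.44936262]
69 175
247 56
```

View pics/b1.png

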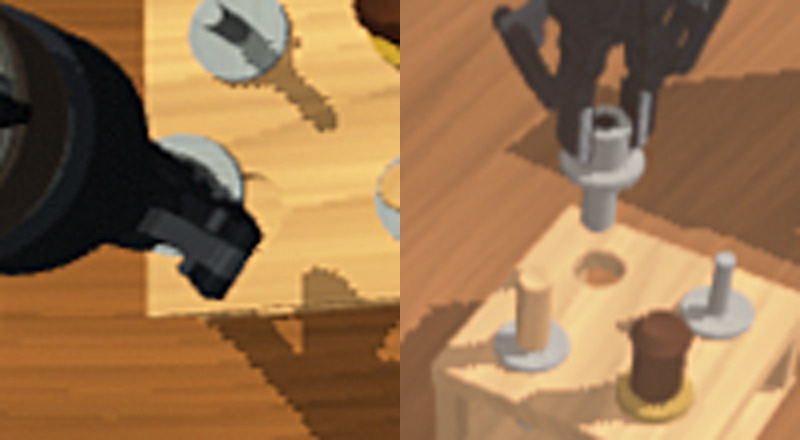

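```bash
python3 - <<'E'
from h import *
S=snap("scene")
s=lambda x,y:(247+(x-400+.5)/4-.5,56+(y+.5)/4-.5)
for n,p,z in(("head",(605,120),.180),("flange",(602,163),.154),("end",(599,221),.106),("hole",(600,269),.07)):print(n,px2w(S,*s(*p),z))
E
```

```text
head [0.46435108 0.26964733 0.18      ]
flange [0.46679589 0.26562196 0.154     ]
end [0.46405827 0.2721137  0.106     ]
hole [0.4672214  0.27224433 0.07      ]
```

Emit:
move_arm([
  [[0,0,0.05,0,10],[0,0,0.07,0,10],[0.008,-0.05,0.07,0,10],[0.016,-0.1,0.07,0,10],[0.024,-0.15,0.07,0,10]],
])

```text
clock: 17.05
eef_pos: [0.4869, 0.1206, 0.2284]
tool_rot: [0.272, 0.962, -0.001, -0.001]
ft_force: [0.5, 0.6, -2.4]
grip_width: 0.0267
grasp_force: 59.8
```

Emit:
move_arm([
  [[0.008,-0.05,0,0,10],[0.016,-0.1,0,0,10],[0.024,-0.15,0,0,10],[0.032,-0.2,0,0,10],[0.04,-0.25,0,0,10]],
])

```text
clock: 17.68
eef_pos: [0.5269, -0.1293, 0.2282]
tool_rot: [0.273, 0.962, 0.0, -0.002]
ft_force: [-0.1, 0.6, -2.1]
grip_width: 0.027
grasp_force: 59.8
```

Emit:
move_arm([
  [[0.0083,-0.05,0,0,10],[0.0083,-0.0538,-0.03,0,10],[0.0083,-0.0538,-0.07,0,10],[0.0083,-0.0538,-0.07,0,10]],
])

```text
clock: 18.18
eef_pos: [0.532, -0.1806, 0.155]
tool_rot: [0.273, 0.962, 0.0, -0.006]
ft_force: [-0.2, -0.0, -2.5]
grip_width: 0.0266
grasp_force: 59.9
```

```bash
python3 - <<'E'
from h import *
from workcell import monitor
T=snap("top");S=snap("scene");o=monitor.get_obs();print(o['eef_pos'],o['grip_width'],o['ft_force'])
cur=cv2.resize(S["color"][:,:,::-1],None,fx=4,fy=4,interpolation=cv2.INTER_CUBIC)
old=cv2.imread("pics/b1.png")[:,400:]
# template: bolt shank+flange from b1
x0,y0,x1,y1=160,140,245,228
pr=np.array(w2px(S,(.537,-.183,.12)))*4
a=[int(pr[0])-180,int(pr[1])-180]
best=None
for sc in(.95,1,1.05,1.1,1.15,1.2,1.25):
    t=cv2.resize(old[y0:y1,x0:x1],None,fx=sc,fy=sc)
    r=cv2.matchTemplate(cur[a[1]:a[1]+360,a[0]:a[0]+360],t,cv2.TM_CCOEFF_NORMED);_,m,_,l=cv2.minMaxLoc(r)
    # shank-end point in template: (199-160,221-140)
    e=((a[0]+l[0]+39*sc+.5)/4-.5,(a[1]+l[1]+81*sc+.5)/4-.5);print(sc,round(m,3),e,px2w(S,*e,.106))
E
```

```text
[ 0.53562664 -0.1813892   0.15978277] 0.026675606003120793 [-0.10387846 -0.09680394 -1.38478639]
0.95 0.404 (179.1375, 262.8625) [ 0.51357458 -0.18833192  0.106     ]
1 0.396 (179.375, 263.125) [ 0.51426646 -0.18847497  0.106     ]
1.05 0.397 (172.3625, 251.3875) [ 0.48795752 -0.17821916  0.106     ]
1.1 0.41 (172.6, 251.4) [ 0.48832181 -0.17799262  0.106     ]
1.15 0.423 (172.8375, 251.6625) [ 0.48903971 -0.17814346  0.106     ]
1.2 0.434 (172.825, 252.175) [ 0.48974545 -0.17892891  0.106     ]
1.25 0.439 (173.0625, 252.6875) [ 0.49081389 -0.1794552   0.106     ]
```

Emit:
move_arm([
  [[0,0,-0.02,0,10],[0,0,-0.035,0,10],[0,0,-0.045,0,10],[0,0,-0.05,0,10],[0,0,-0.05,0,10]],
])

```text
clock: 18.9
eef_pos: [0.536, -0.1816, 0.1103]
tool_rot: [0.273, 0.962, 0.0, -0.0]
ft_force: [-0.2, -0.6, -1.5]
grip_width: 0.0268
grasp_force: 59.9
```

Emit:
move_arm([
  [[0,0,-0.01,0,10],[0,0,-0.02,0,10],[0,0,-0.025,0,10],[0,0,-0.028,0,10],[0,0,-0.028,0,10]],
])

```text
clock: 19.52
eef_pos: [0.5362, -0.1817, 0.0825]
tool_rot: [0.273, 0.962, -0.0, 0.0]
ft_force: [-0.5, 1.5, -2.3]
grip_width: 0.0267
grasp_force: 59.8
```

Emit:
move_arm([
  [[0,0,-0.001,0,10],[0,0,-0.002,0,10],[0,0,-0.003,0,10],[0,0,-0.003,0,10]],
])

```text
clock: 20.02
eef_pos: [0.5369, -0.1821, 0.0822]
tool_rot: [0.273, 0.962, -0.0, 0.002]
ft_force: [-5.6, 0.6, 12.1]
grip_width: 0.0269
grasp_force: 61.4
```

Seated, with contact at the same height as on the rack. I'll release and retreat straight up.

Emit:
move_arm([
  [[0,0,0.002,0,10],[0,0,0.002,0,30],[0,0,0.002,0,70],[0,0,0.003,0,75],[0,0,0.003,0,75]],
])

```text
clock: 20.65
eef_pos: [0.5361, -0.1816, 0.0821]
tool_rot: [0.273, 0.962, 0.0, -0.0]
ft_force: [0.1, 0.1, 0.2]
grip_width: 0.0639
grasp_force: 0.0
```

Emit:
move_arm([
  [[0,0,0.03,0,75],[0,0,0.07,0,75],[0,0,0.12,0,75],[-0.05,0.02,0.14,0,75],[-0.1,0.05,0.14,0,75]],
])

```text
clock: 21.28
eef_pos: [0.4368, -0.132, 0.2241]
tool_rot: [0.273, 0.962, 0.0, 0.002]
ft_force: [0.1, 0.1, -0.2]
grip_width: 0.064
grasp_force: 0.0
```

Emit:
move_arm([
  [[-0.05,0.05,0,0,75],[-0.1,0.1,0,0,75],[-0.1,0.1,0,0,75],[-0.1,0.1,0,0,75]],
])

```text
clock: 21.78
eef_pos: [0.3363, -0.0314, 0.2227]
tool_rot: [0.272, 0.962, 0.0, 0.001]
ft_force: [0.3, -0.7, 0.4]
grip_width: 0.0636
grasp_force: 0.0
```

```bash
python3 - <<'E'
from h import *
from workcell import monitor
T=snap("top");S=snap("scene");print(monitor.get_obs()['eef_pos'])
d=np.array([.852,-.524]);n=np.array([.524,.852]);H=np.array([.5370,-.1828])
for nm,c in(("top",T),("scene",S)):
    im=c["color"][:,:,::-1].copy()
    # rectified patch of the z=.075 plane around H, and z=.1 for the head; 1 px = 0.5 mm
    for z,r in((.075,24),(.100,15)):
        g=(np.arange(120)-60)*.0005
        uv=np.array([[w2px(c,[*(H+d*a+n*b),z]) for a in g] for b in g],np.float32)
        p=cv2.remap(im,uv,None,cv2.INTER_CUBIC)
        cs=cv2.HoughCircles(cv2.GaussianBlur(cv2.cvtColor(p,cv2.COLOR_BGR2GRAY),(5,5),0),cv2.HOUGH_GRADIENT,1,20,param1=60,param2=8,minRadius=int(r*2*.9),maxRadius=int(r*2*1.1))
        print(nm,z,None if cs is None else [((x-60)/2,(y-60)/2,rr/2) for x,y,rr in cs[0][:2].tolist()])
T0=T["color"][:,:,::-1].copy()
x=np.arange(-.065,-.02,.0005);P=[]
for y in np.linspace(-.02,.02,15):
    uv=np.array([w2px(T,[*(H+d*a+n*y),.07]) for a in x],np.float32);P.append(cv2.remap(T0,uv[None,:,0],uv[None,:,1],cv2.INTER_CUBIC)[0,:,0].astype(float))
b=np.mean(P,0);print("rear",x[np.argmax(np.gradient(cv2.GaussianBlur(b[:,None],(1,5),0)[:,0]))])
# hexagon: darkest blob near expected head top
for nm,c in(("top",T),("scene",S)):
    u,v=w2px(c,[*H,.1]); g=cv2.cvtColor(c["color"],cv2.COLOR_RGB2GRAY); u0,v0=int(u)-9,int(v)-9
    s=g[v0:v0+19,u0:u0+19]; print(nm,"min",s.min(),"exp",u,v); m=(s<70); ys,xs=np.nonzero(m); print(m.sum(), px2w(c,u0+xs.mean(),v0+ys.mean(),.1) if m.any() else None)
cur=cv2.imread  # drift check vs start
old=cv2.imread("pics/scene0.png")[130:164,298:325];k=S["color"][118:176,286:337,::-1].copy()
_,m,_,l=cv2.minMaxLoc(cv2.matchTemplate(k,old,cv2.TM_CCOEFF_NORMED));print("drift",m,l[0]-12,l[1]-12)
E
```

```text
[ 0.33755528 -0.03215767  0.22265312]
top 0.075 [(-0.25, -0.75, 23.5), (1.25, -11.75, 25.149999618530273)]
top 0.1 [(-0.75, 0.25, 14.550000190734863), (13.25, -18.75, 16.200000762939453)]
scene 0.075 [(0.25, -0.75, 24.5), (-6.75, -8.75, 24.0)]
scene 0.1 [(-0.25, -0.25, 14.0), (-21.25, 11.75, 16.200000762939453)]
rear -0.044999999999999984
top min 0 exp 391.40279534815687 182.5057988152123
57 [ 0.53325186 -0.17991148  0.1       ]
scene min 54 exp 191.77886130393094 269.1649957760286
29 [ 0.53543732 -0.18244452  0.1       ]
drift 0.9802407622337341 0 0
```

The bolt's flange and head are each centred on the hole within 1 mm in both cameras, at the right heights. The tongue is in line and the drift is back at its start, so I'm handing in.

```bash
python3 -c "
from workcell import job
print(job.job_done())"
```

```text
the job is handed in; nothing more can be done
None
```

I handed the job in at about 22 s of the 64 s; no verdict came back. My last camera checks had the tongue in line to about 1 mm, the drift upright in its own rack hole, and the bolt seated upright within 1 mm of the hole centre.

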